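# Lock the sealing die in its carrier

## Task

Lock the sealing die into its carrier: with the fingertips, gently press the four black lock plungers down until each is fully home, crosswise so that the retaining frame clamps evenly on its gasket: first the one at the carrier's cut-off corner, then the one diagonally opposite, then the remaining two in either order. Do not touch the die itself, do not shift or lift the carrier, and leave the things around it where they are.

Things in the scene. Friction and masses are not known exactly. Their poses are not given: they have to be found in the camera images.
- carrier: die carrier: aluminium block 240 x 170 mm (its x, y), steel retaining frame on top, eight-cup sealing die in the middle, a lock plunger at each corner; origin mid underside, z up. Its +x, +y corner is cut off at 45 degrees (36 mm off each side), the others are square. Loose, about 2 kg, lies at any angle. Frame top 32 mm above the worktop
- carrier_die: sealing die fixed in the middle of the carrier, 98 x 62 mm, grey with eight round black-ringed cups, its top about 34 mm and its corner pins 39 mm above the worktop; origin at the middle of its underside; not to be touched
- plunger_1 (a joint): travel of the lock plunger at the cut-off corner: about 0 to 0.002 m (standing up) at the start, 0.007 m fully home (its stop). It slides straight down, takes about 5 N, and stays where it is left (no spring)
- plunger_2 (a joint): the same for the plunger at the carrier's -x, -y corner, across the diagonal from plunger_1
- plunger_3 (a joint): the same for the plunger at the carrier's -x, +y corner
- plunger_4 (a joint): the same for the plunger at the carrier's +x, -y corner
- plunger_1_top (a point): middle of the flat top of plunger_1: black round head 21 mm across, 10 mm thick, on a steel stem in a metal collar, at carrier x +92, y +56 mm. Its top is 55 mm above the worktop at joint value 0 and 48 mm when home (the head then stands 1 mm above its collar, whose top is 37 mm above the worktop)
- plunger_2_top (a point): the same for plunger_2, at carrier x -92, y -56 mm
- plunger_3_top (a point): the same for plunger_3, at carrier x -92, y +56 mm
- plunger_4_top (a point): the same for plunger_4, at carrier x +92, y -56 mm
- jar: bystander: small screw-cap jar, 42 mm across, 58 mm tall, close to one long side of the carrier; origin at the middle of its underside
- star_grip: bystander: loose black star grip, 33 mm across, 27 mm tall, beside the jar; origin at the middle of its underside
- tweezers: bystander: steel tweezers 140 x 14 x 9 mm (long along its own y) lying along the other long side of the carrier; origin at the middle of the underside
- hex_key: bystander: T-handled hex key 163 x 54 x 14 mm on the left of the worktop; origin at the middle of its underside
- timer: bystander: white kitchen-type timer 58 x 58 x 20 mm at the far side of the worktop; origin at the middle of its underside
- beaker: bystander: small clear beaker 59 mm across, 61 mm tall, at the far left of the worktop; origin at the middle of its underside

How it is judged:
By the outcome, as a careful person would: the job done as asked, in the order asked, and still so for the second after the job is handed in, with the robot touching nothing.
It also fails if it takes over 48 s, if anything falls off the work surface, if the arm or the gripper's body presses on something with over 40 N, if the wrist force passes 120 N, or if a joint passes its speed limit or range.

## Robot

A 7-joint arm with a two-finger parallel gripper is mounted at the origin on a cart in front of the work surface, level with it; the furniture and walls round the work are solid. World frame = base frame: x ahead of the robot, y to its left, z up, the work surface at z = 0. Lengths are in mm, angles in rad, forces in N, time in s.
With the tool pointing down it reaches from about 400 to 900 mm from the base axis. Payload 5.6 kg.
Tool frame: the origin (TCP) lies midway between the tips of the shut fingers; the grasp point (between the pads) lies 19 mm behind it; z points along the fingers, y is the line along which they close (so a half turn about z gives the same grasp; the last joint's range is limited). The gripper opens to 92 mm and grips with 3 to 60 N. Pads are 20 mm wide; open, the fingers measure 128 mm over their backs; the gripper's body (75 mm by 189 mm) begins 69 mm behind the grasp point.
Start: joints at [1.268, 0.468, -0.012, 1.603, 0.006, 1.071, -0.056], TCP at [166.934, -628.205, 214.592] pointing down, gripper open.
Joint ranges: [-2.53, 2.53], [-0.31, 2.02], [-1.57, 1.55], [0.28, 2.44], [-1.29, 4.43], [0.15, 1.84], [-2.92, 2.92]. Speed limits (rad/s): [2.57, 2.57, 3.14, 3.14, 3.14, 3.14, 3.14].

## Interface

Orientations are given as a rotation vector (axis times angle).
In Python, from cell import robot, grip, kin, viewer gives the robot as it stands. Calls block until the motion is done:
- robot.movep(position, orientation): joint-space move of the TCP to a pose.
- robot.servo_line(position, feed=150, rotation=None): straight line of the TCP; rotation=None keeps the orientation; feed is the mean speed in mm/s.
- robot.goto_joints(angles): joint-space move.
- grip(opening, newtons=None): opening from 0.0 (shut) to 1.0 (fully open); newtons is the grip in N (None keeps the last); returns when the fingers have stopped.
- robot.hold(seconds).
- kin.ik(position, orientation): joint angles nearest the present ones, or None.
- robot.observe(): the state.
- viewer.read_camera(name): name is "scene" or "top"; returns the picture (420x560x3 uint8, red, green, blue); there is no depth.
- viewer.camera_info(name): a dict with "camera_matrix" (3x3 intrinsics, pixels), "k1" (the pictures are not rectified: a ray, as slopes to the right and down, at radius r is drawn at 1 + k1 r^2 times it, then the intrinsics apply), "R" (3x3) and "t" (3): a world point X has camera coordinates R X + t. Camera axes: x right, y down, z forward; pixel columns grow to the right and rows downward; lengths in mm; the calibration is good to about 2 mm. A picture is of the moment at which its call begins. camera_info takes no time and is no camera call.
A pose or a line that the arm cannot do raises robot.IKError and nothing moves.
- robot.job_done(): hands the job in; it is judged then, once.
Trained networks look in the newest picture that a camera, given by its name, has taken for a name from the list of things; names that differ only in an ending like _2 or _b are one class to them, and where a whole thing is asked for, a point or a joint stands for the part that bears it (a point fixed in the world has none). Each returns a list of dicts, best first, with "confidence" (0 to 1); they miss things now and then, are a little off and sometimes report something else, mostly with a low value. They report only what shows in the picture. A call takes as long as a camera call.
- viewer.silhouettes(name, camera): "mask" (420x560 bool, what is visible of it).
- viewer.pinpoint(name, camera): "at" ([x, y, z] in mm, in the coordinates of the camera as it stood for that picture, good to about 4 mm: a listed point, or the origin of a listed thing).
The state is a dict: "t": time; "joints": joint angles; "joint_velocities": joint speeds; "joint_torque": joint torques, N m; "tcp_pos": TCP position; "tcp_rot": TCP orientation; "contact_force": force on the tool from outside, world axes, zero at the start; "wrist_torque": the same for the moment, N m; "grip_width": opening from 0.0 (shut) to 1.0 (fully open); "grip_force": force on a finger pad.
Only numpy, scipy, OpenCV 4.12 (cv2) and the standard library are available. Lean on these libraries where they do the work, as an engineer would, in place of code of your own. Each camera call takes 0.05 s, during which the arm holds its last target. There are 200 camera calls.

## Working session

There is one attempt and no reset: what is moved stays moved. The work goes in short steps, each a Python script; the robot and the scene stay as the last script left them, time stands still between calls to the robot, and variables do not carry over. Pictures are saved under pics/ and viewed, at most 10 in all, crops included, and the job is handed in when it is done.

```bash
mkdir -p pics; ls
python3 - <<'E'
from cell import robot, grip, kin, viewer
import cv2, numpy as np
o=robot.observe(); print(o['t'],o['tcp_pos'],o['tcp_rot'],o['contact_force'])
for c in ("scene","top"):
    im=viewer.read_camera(c); cv2.imwrite(f"pics/{c}0.png",im[:,:,::-1])
    ci=viewer.camera_info(c); R=np.array(ci["R"]);t=np.array(ci["t"])
    print(c,ci["camera_matrix"],ci["k1"],"cam at",-R.T@t)
    for n in ("plunger_1_top","carrier","carrier_die","jar","star_grip","tweezers"):
        for d in viewer.pinpoint(n,c)[:6]:
            print(n,round(d["confidence"],2),np.round(R.T@(np.array(d["at"])-t),1))
E
```

```text
pics
0.0 [ 166.76358283 -627.65940306  213.66002345] [-3.11346818e+00 -4.06664594e-01  5.75194110e-04] [ 0.93491113  0.16118196 -0.20592468]
scene [[515.0694016    0.         279.05644708]
 [  0.         515.0694016  210.51643784]
 [  0.           0.           1.        ]] -0.1513611191783423 cam at [-39.44223019 782.41306735 668.2209337 ]
plunger_1_top 0.51 [681.9 -45.3  54.7]
carrier 0.7 [578.2 -63.5   3.4]
carrier 0.38 [467.1 -92.1  57.9]
carrier_die 0.94 [575.9 -70.6  18.6]
jar 0.89 [587.3  45.6  -0.6]
jar 0.22 [ 640.  -155.4   59.6]
star_grip 0.63 [ 6.428e+02  2.400e+01 -1.000e-01]
tweezers 0.45 [ 5.327e+02 -1.788e+02 -2.000e-01]
tweezers 0.41 [506.7  13.5  56.5]
tweezers 0.37 [533.6 297.8   4. ]
top [[474.9069028    0.         281.90170607]
 [  0.         474.9069028  202.21453556]
 [  0.           0.           1.        ]] 0.04659913906485823 cam at [483.87526136  67.36316844 956.03574285]
plunger_1_top 0.7 [ 7.780e+02 -1.376e+02  2.000e-01]
plunger_1_top 0.52 [680.1 -46.2  59.5]
plunger_1_top 0.17 [ 641.  -151.6   52.2]
carrier 0.62 [580.4 -66.2  -2.3]
carrier_die 0.96 [572.1 -62.   17.5]
jar 0.66 [589.6  51.3   5.1]
jar 0.22 [679.1 -46.6  58.2]
star_grip 0.61 [641.3  27.1   1.1]
tweezers 0.51 [ 531.3 -181.7    0.6]
```

View pics/top0.png

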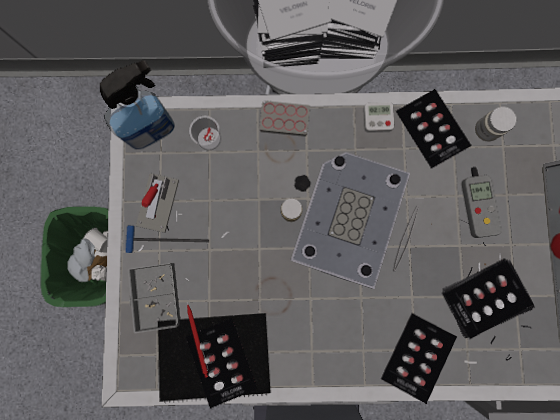

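View pics/scene0.png

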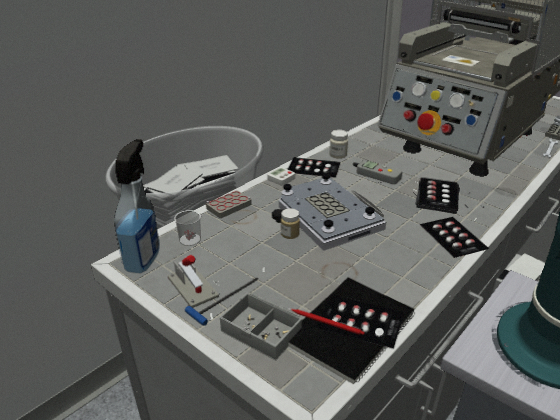

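The top view shows the carrier with plunger heads near (339,160), (394,180), (309,251) and (365,270), the jar at (291,209) and the star grip at (302,183). The cut-off corner looks like the one near (339,160). I'll enlarge it and triangulate.

```bash
cat > h.py <<'E'
from cell import robot, grip, kin, viewer
import cv2, numpy as np
from scipy.optimize import least_squares
I={c:viewer.camera_info(c) for c in ("scene","top")}
def proj(c,X):
    i=I[c]; K=np.array(i["camera_matrix"]); p=np.atleast_2d(X)@np.array(i["R"]).T+np.array(i["t"])
    s=p[:,:2]/p[:,2:]; s=s*(1+i["k1"]*(s**2).sum(1,keepdims=True)); return s@K[:2,:2].T+K[:2,2]
P=np.array([[92,56],[-92,-56],[-92,56],[92,-56]],float)
def place(x,y,a,pts,z):
    c,s=np.cos(a),np.sin(a); return np.c_[pts@np.array([[c,s],[-s,c]])+[x,y],np.broadcast_to(z,len(pts))]
def blobs(im,seeds,win=11,thr=55):
    # centroid of the dark component nearest to each seed
    n,l,st,ce=cv2.connectedComponentsWithStats((im.max(2)<thr).astype(np.uint8))
    out=[]
    for s in seeds:
        k=[j for j in range(1,n) if 15<st[j,4]<400]; j=min(k,key=lambda j:np.hypot(*(ce[j]-s))); out.append(np.r_[ce[j],st[j,4]])
    return np.array(out)
E
python3 - <<'E'
from h import *
T=cv2.imread("pics/top0.png");S=cv2.imread("pics/scene0.png")
a=cv2.resize(T[140:300,280:420],None,fx=4,fy=4,interpolation=cv2.INTER_CUBIC)[:600]
b=cv2.resize(S[165:250,265:390],None,fx=6,fy=6,interpolation=cv2.INTER_CUBIC)
cv2.imwrite("pics/a.png",a);cv2.imwrite("pics/b.png",b)
st=np.array([(339,160),(394,180),(309,251),(365,270)]);ss=np.array([(287,189),(326,181),(327,230),(371,211)])
print(blobs(T,st));print(blobs(S,ss))
E
```

```text
[[339.14864865 160.74324324  74.        ]
 [394.43589744 178.79487179  78.        ]
 [309.525      250.675       80.        ]
 [365.69318182 270.02272727  88.        ]]
[[287.         186.75609756  41.        ]
 [287.         186.75609756  41.        ]
 [328.14285714 223.21428571  56.        ]
 [369.41071429 210.14285714  56.        ]]
```

View pics/a.png

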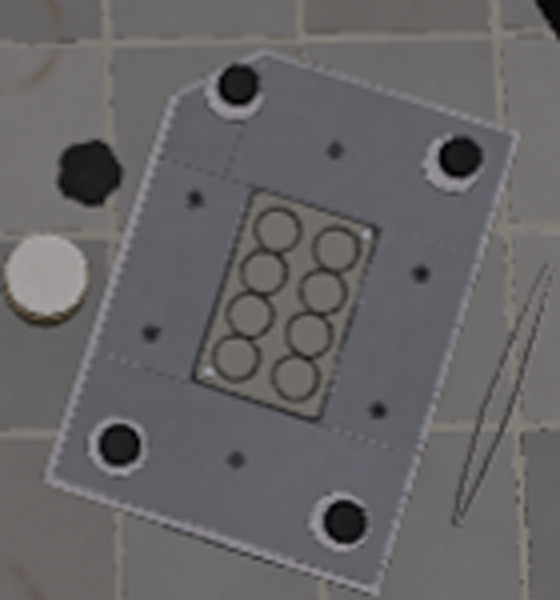

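View pics/b.png

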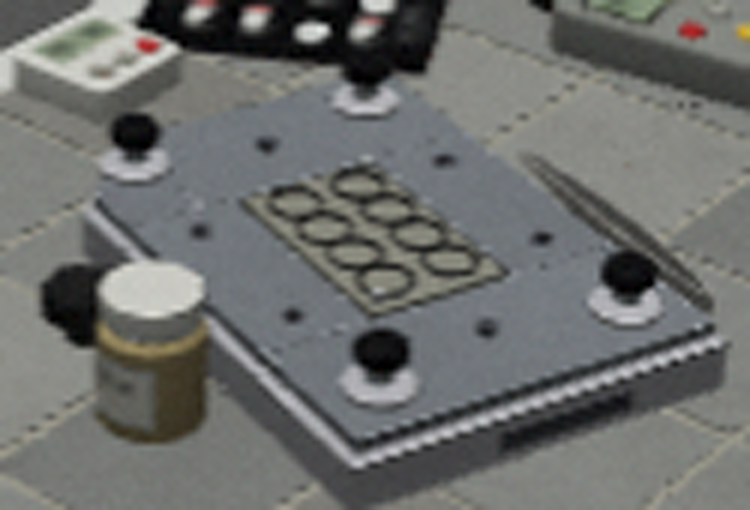

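The crops confirm the cut-off corner. plunger_1 is at top (339,161), plunger_2 at (366,270), plunger_3 at (310,251) and plunger_4 at (394,179). All four heads stand clear above their collars. The press machine at the right may be in the way of the sweep, so I'll locate its feet too.

Run:
```python
from h import *
T=np.array([[339.15,160.74],[365.69,270.02],[309.5,250.7],[394.44,178.8]])
S=np.array([[287,186.76],[369.41,210.14],[328.14,223.21]])
def r(v):
    p=place(*v[:3],P,v[3]); return np.r_[(proj("top",p)-T).ravel(),(proj("scene",p[:3])-S).ravel()]
f=least_squares(r,[580,-65,-.3,50]); print(np.round(f.x,3),np.round(f.fun,1))
print(np.round(place(*f.x[:3],P,f.x[3]),1))
for c,m in(("top",T),("scene",S)):
    pass
g=lambda c,uv,z:least_squares(lambda q:(proj(c,[q[0],q[1],z])[0]-uv),[500,0]).x
for n,c,uv,z in [("footL","scene",(411,149),0),("footR","scene",(480,171),0),("mtopedge","top",(545,165),150),("mtop bottom","top",(558,280),150),("jar","top",(291,209),58),("bin-back","top",(330,90),0)]:
    print(n,np.round(g(c,uv,z),0))
ci=I["scene"];R=np.array(ci["R"])
# machine's top height above front foot R (x,y) : vertical edge foot (480,171)->(487,160) .. front top corner approx (502,95)
x,y=g("scene",(480,171),0)
for z in(100,150,200,300,400): print(z,np.round(proj("scene",[x,y,z])[0]))
for z in (60,100): 
  for q in place(*f.x[:3],P,z)[:,:]:
    j=kin.ik(q,[np.pi,0,0]); print(np.round(j,2) if j is not None else None)
```

```text
[ 5.74765e+02 -6.74260e+01 -3.44000e-01  5.09630e+01] [ 0.1  0.   0.4  0.2 -0.   0.3  0.2  0.2 -0.4  0.1 -0.3 -0.1 -0.4 -0. ]
[[ 680.3  -45.7   51. ]
 [ 469.3  -89.1   51. ]
 [ 507.    16.3   51. ]
 [ 642.5 -151.2   51. ]]
footL [ 610. -546.]
footR [ 387. -553.]
mtopedge [ 644. -382.]
mtop bottom [ 451. -386.]
jar [587.  50.]
bin-back [842. -38.]
100 [487. 139.]
150 [490. 122.]
200 [493. 105.]
300 [500.  69.]
400 [507.  31.]
[ 0.19  0.71 -0.24  1.61  0.21  0.85 -1.71]
[ 0.36  0.44 -0.29  2.11  0.21  0.61 -1.65]
[ 0.29  0.51 -0.48  2.03  0.37  0.68 -2.  ]
[ 0.32  0.67 -0.2   1.67  0.17  0.82 -1.52]
[ 0.21  0.66 -0.28  1.59  0.21  0.92 -1.71]
[ 0.41  0.38 -0.34  2.09  0.19  0.71 -1.63]
[ 0.34  0.45 -0.53  2.01  0.33  0.76 -1.96]
[ 0.34  0.62 -0.22  1.65  0.17  0.89 -1.52]
```

The two-view fit is good to about 0.4 px: carrier at (575,-67), yaw -0.344. The machine stands at x≥~370, y<-530, so I'll pull in close to the base first and then move out above plunger_1.

```bash
cat >> h.py <<'E'
V=np.array([574.77,-67.43,-0.344])
TOP=place(*V,P,0)[:,:2]
def press(i,z0=58,lim=14,zmin=45.5):
    xy=TOP[i]
    robot.servo_line([*xy,75],feed=180); robot.servo_line([*xy,z0],feed=60); robot.hold(.2)
    b=np.mean([robot.observe()["contact_force"] for _ in range(4)],0); log=[]; z=z0; 
    while z>zmin:
        z-=.5; robot.servo_line([*xy,z],feed=8)
        o=robot.observe(); f=o["contact_force"]-b; log.append((z,round(o["tcp_pos"][2],1),round(f[2],1)))
        if f[2]>lim: break
    robot.hold(.15); o=robot.observe(); print("plunger",i+1,"bias",np.round(b,1),"t",round(o["t"],1),"tcp",np.round(o["tcp_pos"],1),"F",np.round(o["contact_force"]-b,1)); print(log)
E
python3 - <<'E'
from h import *
rv=robot.observe()["tcp_rot"]; rv=rv*np.pi/np.linalg.norm(rv)
for p in ([265,-340,220],[*TOP[0],110],*[[*q,47] for q in TOP]):
    j=kin.ik(p,rv); print(None if j is None else np.round(j,2))
grip(0.0,10)
robot.servo_line([265,-340,220],feed=250)
robot.servo_line([*TOP[0],110],feed=250,rotation=rv)
o=robot.observe(); print(o["t"],o["tcp_pos"],o["grip_width"],o["contact_force"])
press(0)
robot.servo_line([*TOP[0],80],feed=120)
E
```

```text
[ 0.97  0.1  -0.14  2.1   0.02  0.95 -0.5 ]
[ 0.26  0.66 -0.35  1.58  0.26  0.95 -1.49]
[ 0.22  0.73 -0.29  1.61  0.26  0.84 -1.49]
[ 0.37  0.47 -0.31  2.12  0.25  0.59 -1.42]
[ 0.3   0.54 -0.49  2.04  0.41  0.66 -1.77]
[ 0.4   0.7  -0.31  1.67  0.27  0.81 -1.34]
5.6417 [679.88415961 -46.72052885 110.32481554] 0.00770203872746632 [ 0.25697657 -0.97532934  0.00492561]
plunger 1 bias [-0.2 -0.6  0.7] t 12.8 tcp [680.5 -45.7  48.3] F [-3.9 -0.2 15.6]
[(57.5, np.float64(57.6), np.float64(-0.3)), (57.0, np.float64(57.0), np.float64(-0.6)), (56.5, np.float64(56.4), np.float64(-0.1)), (56.0, np.float64(56.0), np.float64(-1.0)), (55.5, np.float64(55.5), np.float64(-1.0)), (55.0, np.float64(55.0), np.float64(-0.6)), (54.5, np.float64(54.6), np.float64(0.5)), (54.0, np.float64(54.4), np.float64(4.0)), (53.5, np.float64(53.8), np.float64(4.0)), (53.0, np.float64(53.1), np.float64(4.5)), (52.5, np.float64(52.5), np.float64(4.4)), (52.0, np.float64(52.0), np.float64(3.7)), (51.5, np.float64(51.5), np.float64(4.0)), (51.0, np.float64(51.0), np.float64(2.8)), (50.5, np.float64(50.5), np.float64(3.6)), (50.0, np.float64(50.0), np.float64(3.4)), (49.5, np.float64(49.5), np.float64(3.2)), (49.0, np.float64(49.0), np.float64(3.0)), (48.5, np.float64(48.5), np.float64(3.1)), (48.0, np.float64(48.4), np.float64(5.4)), (47.5, np.float64(48.4), np.float64(8.4)), (47.0, np.float64(48.3), np.float64(10.8)), (46.5, np.float64(48.3), np.float64(13.0)), (46.0, np.float64(48.2), np.float64(16.7))]
```

plunger_1 reached its stop with its top at 48.3 mm. I'll check from the top camera that the carrier hasn't shifted, then press the other three with coarser steps at first.

```bash
sed -i 's/z-=.5;/z-=1.0 if z>50 else .5;/; s/z0=58/z0=57/; s/zmin=45.5/zmin=44.5/' h.py
python3 - <<'E'
from h import *
for i in (1,2,3):
    press(i); robot.servo_line([*TOP[i],80],feed=120)
robot.servo_line([420,-260,230],feed=250)
T=cv2.imread("pics/top0.png")
for c in("top","scene"): cv2.imwrite(f"pics/{c}1.png",viewer.read_camera(c)[:,:,::-1])
T1=cv2.imread("pics/top1.png");S1=cv2.imread("pics/scene1.png")
print(np.round(blobs(T1,[[339,160],[365.7,270],[309.5,250.7],[394.4,178.8],[302,183]]),1)); print(robot.observe()["t"])
a=np.hstack([cv2.resize(T1[140:300,280:420],None,fx=3,fy=3),cv2.resize(S1[165:250,265:390],(375,480)) ])
cv2.imwrite("pics/c.png",a)
E
```

```text
plunger 2 bias [-0.2 -0.9  0.4] t 18.8 tcp [469.4 -89.1  48.1] F [-4.8  2.3 16.5]
[(56.0, np.float64(56.1), np.float64(-1.4)), (55.0, np.float64(54.9), np.float64(-0.5)), (54.0, np.float64(54.0), np.float64(-0.7)), (53.0, np.float64(53.1), np.float64(3.3)), (52.0, np.float64(52.0), np.float64(3.7)), (51.0, np.float64(51.0), np.float64(3.3)), (50.0, np.float64(49.9), np.float64(3.3)), (49.5, np.float64(49.5), np.float64(1.8)), (49.0, np.float64(49.0), np.float64(2.9)), (48.5, np.float64(48.5), np.float64(2.8)), (48.0, np.float64(48.3), np.float64(7.4)), (47.5, np.float64(48.2), np.float64(12.4)), (47.0, np.float64(48.2), np.float64(17.8))]
plunger 3 bias [ 0.   0.2 -0.4] t 24.2 tcp [507.3  16.3  48.2] F [-3.8 -0.4 16.6]
[(56.0, np.float64(56.1), np.float64(1.0)), (55.0, np.float64(55.0), np.float64(0.5)), (54.0, np.float64(54.1), np.float64(2.1)), (53.0, np.float64(53.2), np.float64(4.5)), (52.0, np.float64(52.1), np.float64(4.7)), (51.0, np.float64(51.0), np.float64(4.1)), (50.0, np.float64(50.0), np.float64(3.9)), (49.5, np.float64(49.5), np.float64(4.0)), (49.0, np.float64(49.0), n
[... 293 characters left out ...]
6.0), np.float64(-0.9)), (55.0, np.float64(55.0), np.float64(-0.1)), (54.0, np.float64(54.3), np.float64(3.1)), (53.0, np.float64(53.2), np.float64(4.1)), (52.0, np.float64(52.0), np.float64(3.5)), (51.0, np.float64(50.9), np.float64(3.6)), (50.0, np.float64(49.9), np.float64(2.8)), (49.5, np.float64(49.5), np.float64(3.2)), (49.0, np.float64(49.0), np.float64(4.5)), (48.5, np.float64(48.5), np.float64(3.6)), (48.0, np.float64(48.4), np.float64(6.8)), (47.5, np.float64(48.4), np.float64(8.8)), (47.0, np.float64(48.3), np.float64(11.6)), (46.5, np.float64(48.3), np.float64(14.3))]
[[338.8 161.5  77. ]
 [365.3 270.1  83. ]
 [309.4 250.7  79. ]
 [393.5 179.6  78. ]
 [301.8 182.7 186. ]]
32.2833
```

View pics/c.png

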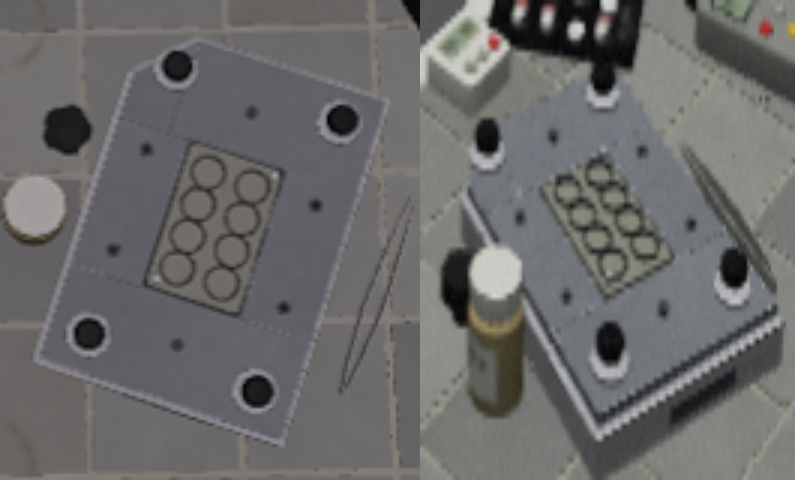

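All four heads now sit right on their collars. The carrier, jar, star grip and tweezers are where they were, and the head pixel shifts (<1 px) match the heads dropping.

```bash
python3 -c "
from cell import robot
print(robot.job_done())"
```

```text
the job is handed in; nothing more can be done
None
```

All four lock plungers were pressed to their stops in the order 1, 2, 3, 4, each with about 17 N peak force; the last pictures show the carrier and the things beside it unmoved, and the job was handed in at about 32 s.

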